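# Lay the tall carton down in the low tray

## Robot

A 6-joint arm with a two-finger parallel gripper is mounted at the origin on a cart in front of the work surface, level with it; the furniture and walls round the work are solid. World frame = base frame: x ahead of the robot, y to its left, z up, the work surface at z = 0. Lengths are in m, angles in rad, forces in N, time in s.
With the tool pointing down it reaches from about 0.3 to 0.75 m from the base axis. Payload 8.5 kg.
Tool frame: the origin (TCP) lies at the very end of the fingers, on their centre line; the grasp point (between the pads) lies 19 mm behind it; z points along the fingers, y is the line along which they close (so a half turn about z gives the same grasp; the last joint's range is limited). The gripper opens to 88 mm and grips with 3 to 60 N. Pads are 18 mm wide; open, the fingers measure 123 mm over their backs; the gripper's body (75 mm by 187 mm) begins 45 mm behind the grasp point.
Start: joints at [-1.517, 0.381, 1.297, -0, 1.464, -0.215], TCP at [0.146, -0.53, 0.209] pointing down, gripper open.
Joint ranges: [-3.11, 3.11], [-0.89, 2.33], [0.22, 2.48], [-1.42, 4.56], [0.17, 2.85], [-2.88, 2.88]. Speed limits (rad/s): [2.39, 2.39, 3.14, 3.14, 3.14, 3.14].

## Interface

Orientations are given as a unit quaternion [x, y, z, w].
In Python, from workcell import env, read_camera gives the robot as it stands.
- The arm moves only by the tool servo_tool, never from a script. Its argument "rows" is a list of rows, each an object of numbers: "tx", "ty", "tz": the shift along the tool's x, y, z in mm; "wx", "wy", "wz": the turn, a rotation vector about the tool's x, y, z in rad. In form: [{"tx": .., "ty": .., "tz": .., "wx": .., "wy": .., "wz": ..}, ...]. A call has 1 to 12 rows; each row shifts and turns the commanded pose from where the row before left it, along the tool's axes as they then stand; what a row does not reach is not made up. A row lasts 1/12 s, in which the tool goes at most 41.7 mm and 7.16 degrees, less where a joint would pass 70% of its speed; a pose out of reach is approached as far as the arm can. A call is refused whole if a number of a shift passes 41.7 or a number of a turn 0.125, either way. A call with a gripper value outside its range is refused whole. "hand" is the opening, from 0 (shut) to 1 (fully open), set as the call begins (left out, the last holds). The fingers move at their own pace and stop on an object; "newtons" is the grip in N (left out, the last holds). Time passes only in rows, so rows that do not move let the fingers close. It gives the time, the measured TCP pose, the force, the opening and the grip force at its end, in the units of the state.
- env.observe(): the state, without advancing time (a new reading comes with each control period).
- read_camera(name): name is "scene" or "top" or "wrist"; returns a dict with "img" (480x640x3 uint8, red, green, blue), "intrinsics" (3x3 intrinsics, pixels), "position" and "rotation" of the camera in the world; the wrist camera has in their place "mount" (4x4, takes a point from camera to tool coordinates, whose origin is the TCP and whose axes are the flange's). Camera axes: x right, y up, looking along -z (the intrinsics and any distortion apply to the point x, -y, -z); pixel columns grow to the right and rows downward; lengths in m; the calibration is good to about 2 mm. A picture is of the moment at which its call begins: read the wrist's pose just before it. There is no depth.
- env.finish_job(): hands the job in; it is judged then, once.
The state is a dict: "clock": time; "joints": joint angles; "qd": joint speeds; "joint_torque": joint torques, N m; "tool_pos": TCP position; "tool_rot": TCP orientation; "wrist_force": force on the tool from outside, world axes, zero at the start; "moment": the same for the moment, N m; "width": finger opening in m; "gripper_force": force on a finger pad.
Only numpy, scipy, OpenCV 4.12 (cv2) and the standard library are available. Lean on these libraries where they do the work, as an engineer would, in place of code of your own. Each camera call takes 0.05 s, during which the arm holds its last target. There are 200 camera calls.

## Task

The biscuit carton is too tall to stand in this low storage tray. Push it upright along the tray, gently so that it is not crushed, until its foot is pressed against the orange crossbar (which is clamped at a different place each time), then tip it over the bar onto its back. When it has come to rest across the bar, push it on past the bar until it lies flat on the tray floor with its top touching the end wall; do not lift it, and leave the other things alone.

Things in the scene. Friction and masses are not known exactly. Their poses are not given: they have to be found in the camera images.
- carton: Tall green-white biscuit carton, 64 mm deep (x), 123 wide (y); box 189 mm high, 229 with the gable's ridge. 0.25 to 0.5 kg, evenly filled, sliding friction 0.5 to 0.7; pushed low it slides, pushed high it tips. Origin: centre of its foot; z from foot to top, printed front -x, back +x. Starts upright near the tray's open end, back to the end wall (within 0.2 rad).
- tray: Low white storage tray, fixed, open at one end. Origin: underside, on the centre line; +x runs along it from the open end (x = -0.150) to the end wall (inner face x = 0.315, 53 mm high), z up. Floor top at z = 0.004. Inner width 160 mm (y = -0.080 to 0.080); side rims 26 mm high, 30 along the rails.
- stop_rail: Two aluminium rails on the tray's rims, origin and axes as the tray's, with an orange crossbar clamped immovably to them: across the tray floor, 8 mm high, 8 thick. The bar's centre is anywhere from tray x = 0 to 0.050, NOT reported (the pose is the rails'): see it, or feel the carton stop on it. Its clamp knobs on the rims, |y| 0.078 to 0.091, reach z = 0.042.
- jam_jar: Bystander: jam jar with red lid, 62 mm wide, 90 mm tall. Origin: centre of its underside.
- honey_jar: Bystander: honey jar with white lid, 62 mm wide, 103 mm tall. Origin: centre of its underside.
- spice_a: Bystander: spice jar with red cap, 45 mm wide, 106 mm tall. Origin: centre of its underside.
- pepper_mill: Bystander: dark wooden pepper mill, 58 mm wide, 170 mm tall. Origin: centre of its underside.
- lemon: Bystander: a lemon, 78x55x56 mm. Origin: centre of its underside.
- garlic: Bystander: a bulb of garlic, 56 mm. Origin: centre of its underside.

How it is judged:
By the outcome, as a careful person would: the job done as asked, in the order asked, and still so for the second after the job is handed in, with the robot touching nothing.
It also fails if it takes over 72 s, if anything falls off the work surface, if the arm or the gripper's body presses on something with over 40 N, if the wrist force passes 120 N, or if a joint passes its speed limit or range.

## Working session

There is one attempt and no reset: what is moved stays moved. The work goes in short steps, Python scripts to look and compute and a tool call to move; the robot and the scene stay as the last step left them, time stands still between calls to the robot, and variables do not carry over. Pictures are saved under pics/ and viewed, at most 11 in all, crops included, and the job is handed in when it is done.

Besides the shell and the picture viewer there is one more tool, called after "Request:" as a command line: name --argument value ..., lists and objects as JSON in quotes. servo_tool: Moves the arm, as the interface text tells. Its arguments: {"type":"object","properties":{"rows":{"type":"array"},"hand":{"type":"number"},"newtons":{"type":"number"}},"required":["rows"]}

```bash
mkdir -p pics; ls; cat > h.py <<'E'
import numpy as np,cv2
from workcell import env,read_camera
def save(n,f):
    c=read_camera(n); cv2.imwrite(f'pics/{f}.png',c['img'][:,:,::-1]); 
    np.savez(f'pics/{f}.npz',**{k:v for k,v in c.items()}); return c
def ray(c,u,v):
    K=np.array(c['intrinsics']);d=np.linalg.inv(K)@[u,v,1]; d=np.array([d[0],-d[1],-d[2]])
    return np.array(c['position']),np.array(c['rotation'])@d
def onz(c,u,v,z):
    p,d=ray(c,u,v); return p+d*(z-p[2])/d[2]
E
python3 - <<'E'
from h import *
for n in('scene','top'):
    c=save(n,n+'0'); print({k:v for k,v in c.items() if k!='img'})
print(env.observe())
E
```

```text
pics
{'intrinsics': array([[501.54517872,   0.        , 322.55627153],
       [  0.        , 501.54517872, 234.13739274],
       [  0.        ,   0.        ,   1.        ]]), 'position': array([ 0.60863887, -0.65108558,  0.7198049 ]), 'rotation': array([0.37894502, 0.0123091 , 0.03670117, 0.9246092 ])}
{'intrinsics': array([[513.48432291,   0.        , 313.73971572],
       [  0.        , 513.48432291, 242.2147734 ],
       [  0.        ,   0.        ,   1.        ]]), 'position': array([0.44185551, 0.04102415, 0.9879255 ]), 'rotation': array([-0.03961995,  0.0531475 ,  0.71161087, -0.69943947])}
{'clock': 0.1, 'joints': array([-1.51729627e+00,  3.81111316e-01,  1.29812233e+00,  5.55222986e-06,
        1.46361212e+00, -2.15298921e-01]), 'qd': array([-0.00181955, -0.00081767, -0.00380543,  0.00063408, -0.00057016,
        0.00039167]), 'joint_torque': array([ 6.05271023e-03, -4.38645279e+01, -2.24910825e+01,  7.16314861e-02,
        3.42053594e-02, -6.51209825e-05]), 'tool_pos': array([ 0.14605015, -0.52996517,  0.20812996]), 'tool_rot': array([ 9.90981821e-01,  1.33994915e-01,  5.33836223e-05, -6.24282502e-04]), 'wrist_force': array([ 0.30618436, -0.27558435,  0.65321815]), 'moment': array([-0.02770223,  0.03370473,  0.01525453]), 'gripper_force': 0.0, 'width': 0.08832266287010654}
```

View pics/scene0.png

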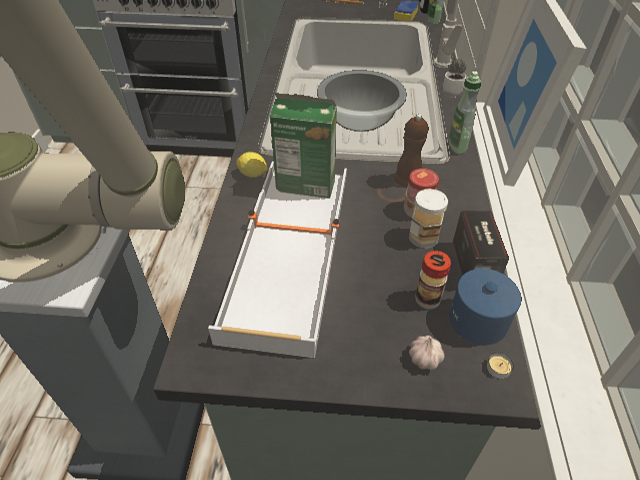

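View pics/top0.png

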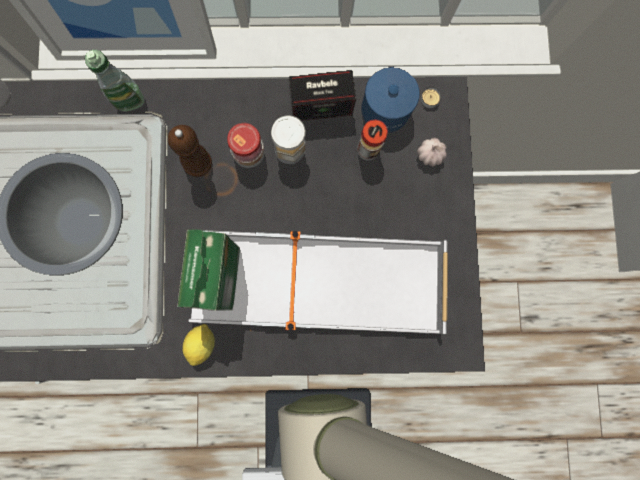

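Scene: the carton stands at the open left end of the tray (top view about 208,270). The orange bar is at u≈293, v 236–326, and the end wall at u≈445, v 240–333. The lemon at (199,345) is beside the carton. Next I'll measure these.

```bash
sed -i 's/^import numpy as np,cv2/import numpy as np,cv2\nfrom scipy.spatial.transform import Rotation as R/; s/np.array(c\[.rotation.\])@d/R.from_quat(c["rotation"]).apply(d)/' h.py
python3 - <<'E'
from h import *
c={k:v for k,v in np.load('pics/top0.npz').items()};im=c['img']
s={k:v for k,v in np.load('pics/scene0.npz').items()}
hsv=cv2.cvtColor(im,cv2.COLOR_RGB2HSV)
o=((hsv[...,0]<14)&(hsv[...,0]>4)&(hsv[...,1]>180)&(hsv[...,2]>120)); o[:225]=0;o[340:]=0;o[:,:270]=0;o[:,320:]=0
v,u=np.nonzero(o); f=np.polyfit(v,u,1); print('orange',len(u),u.min(),u.max(),v.min(),v.max(),f)
for vv in(245,280,318): print('bar',onz(c,np.polyval(f,vv),vv,.012))
# white tray
for n,p,z in(('wallTopL',(446,240),.053),('wallTopR',(443.5,333),.053),('rimopenFar',(238,233),.026),('rimopennear',(190,320),.026)): print(n,onz(c,*p,z))
# side rim edges at top rim and floor: columns
g=im.astype(int).sum(2)
for col in (330,370,410):
    print(col,g[228:248,col].tolist(),g[318:340,col].tolist())
for r in(260,290,315): print(r,g[r,432:456].tolist())
b=((hsv[...,0]>10)&(hsv[...,0]<22)&(hsv[...,1]>100)); b[:235]=0;b[338:]=0;b[:,:435]=0;b[:,452:]=0
v,u=np.nonzero(b);print('strip',len(u),u.min(),u.max(),v.min(),v.max(),np.polyfit(v,u,1))
# green carton
gm=((hsv[...,0]>45)&(hsv[...,0]<90)&(hsv[...,1]>80)).astype(np.uint8);gm[:200]=0;gm[340:]=0;gm[:,:165]=0;gm[:,260:]=0
k=max(cv2.findContours(gm,0,2)[0],key=cv2.contourArea);print(cv2.approxPolyDP(k,3,True)[:,0].tolist())
cv2.imwrite('pics/cr.png',np.hstack([cv2.resize(im[215:340,170:300,::-1],None,fx=4.5,fy=4.5,interpolation=2)]))
E
```

```text
orange 137 286 298 232 329 [-4.73372054e-02  3.06374273e+02]
bar [0.56577885 0.05752951 0.012     ]
bar [0.49888961 0.06158156 0.012     ]
bar [0.42761368 0.06589935 0.012     ]
wallTopL [ 0.56536882 -0.22235651  0.053     ]
wallTopR [ 0.396327   -0.20896722  0.053     ]
rimopenFar [0.58858481 0.1641863  0.026     ]
rimopennear [0.42766148 0.25237172 0.026     ]
330 [217, 210, 212, 213, 225, 217, 205, 231, 479, 698, 685, 520, 335, 375, 429, 433, 433, 557, 690, 692] [699, 694, 694, 689, 693, 696, 658, 573, 697, 673, 435, 160, 142, 139, 128, 155, 164, 228, 219, 216, 207, 210]
370 [225, 204, 226, 217, 219, 209, 213, 221, 210, 207, 452, 691, 669, 490, 334, 386, 428, 433, 450, 556] [685, 685, 687, 689, 692, 692, 694, 697, 659, 594, 689, 643, 348, 154, 129, 145, 128, 133, 167, 202, 211, 215]
410 [243, 228, 225, 218, 233, 231, 220, 230, 215, 224, 217, 240, 453, 678, 628, 402, 335, 391, 438, 426] [694, 690, 696, 691, 694, 692, 695, 696, 700, 702, 666, 598, 666, 586, 273, 112, 134, 143, 134, 140, 169, 206]
260 [688, 687, 694, 689, 698, 525, 336, 309, 314, 314, 292, 403, 492, 540, 495, 335, 227, 224, 232, 221, 222, 221, 222, 233]
290 [698, 701, 704, 699, 664, 435, 308, 313, 324, 309, 292, 432, 528, 537, 495, 318, 212, 213, 230, 213, 219, 215, 219, 207]
315 [700, 706, 706, 711, 607, 391, 307, 296, 287, 287, 341, 466, 521, 525, 404, 275, 226, 230, 224, 227, 227, 229, 218, 232]
strip 231 443 446 253 320 [-1.41662234e-02  4.48592470e+02]
[[190, 230], [179, 305], [214, 308], [223, 238], [221, 234]]
```

View pics/cr.png

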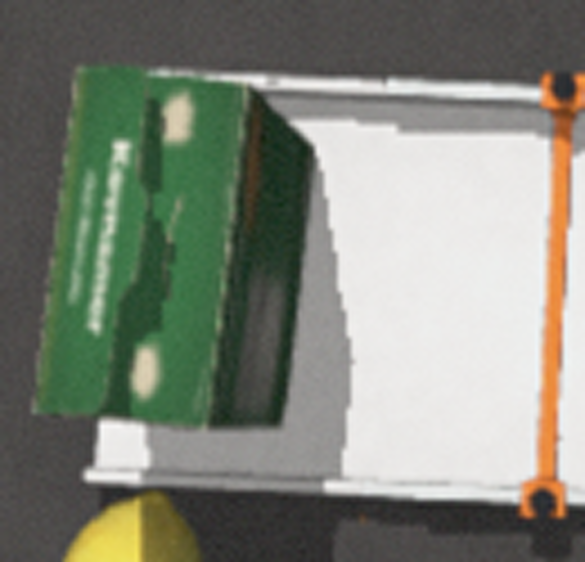

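```bash
python3 - <<'E'
from h import *
c={k:v for k,v in np.load('pics/top0.npz').items()}
P=lambda u,v,z:onz(c,u,v,z)[:2]
mid=[]
for col,a,b in((330,239.0,325.2),(370,240.9,327.2),(410,242.7,329.2)):
    A,B=P(col,a,.030),P(col,b,.030);print(col,A.round(4),B.round(4),np.linalg.norm(A-B).round(4));mid.append((A+B)/2)
mid=np.array(mid);X=mid[-1]-mid[0];X/=np.linalg.norm(X);print('mid',mid.round(4),'X',X,np.arctan2(X[1],X[0]))
# end wall inner top edge: z .053
W=[P(u,v,.053) for u,v in((442.8,260),(442.7,290),(442.0,315))];print('wall',np.round(W,4))
ex=np.array(W[0])-W[2];ex/=np.linalg.norm(ex);print('wall dir normal',np.arctan2(-ex[0],ex[1]))
m=mid[0]; 
B=[P(u,v,.012) for u,v in((294.8,245),(293.1,280),(291.3,318))]
F=[P(u,v,.004) for u,v in((240,249.4),(232.7,310.1))]
print('foot back',np.round(F,4),np.linalg.norm(F[0]-F[1]))
r=[P(u,v,.189+.004) for u,v in((170+248/4.5,215+88/4.5),(170+210/4.5,215+426/4.5))];print('top back',np.round(r,4))
wallx=np.mean([(w-m)@X for w in W]);Y=np.array([-X[1],X[0]]);O=m+X*(wallx-.315);print('O',O)
for n,L in(('bar',B),('foot',F),('top',r),('wall',W)):print(n,[(round((p-O)@X,4),round((p-O)@Y,4)) for p in L])
# cross-check foot with scene
s={k:v for k,v in np.load('pics/scene0.npz').items()}
for u,v in((276,190),(331,195)): print('scene',((onz(s,u,v,.004)[:2]-O)@X).round(4),((onz(s,u,v,.004)[:2]-O)@Y).round(4))
np.savez('tray.npz',O=O,X=X,Y=Y)
h=cv2.cvtColor(c['img'],cv2.COLOR_RGB2HSV)
print('lemon',P(199,345,.028),'jars',P(243,145,.09),P(290,135,.1),P(374,132,.1),P(183,140,.17))
E
```

```text
330 [ 0.5738 -0.0093] [ 0.4134 -0.0057] 0.1604
370 [ 0.569  -0.0847] [ 0.4084 -0.0794] 0.1607
410 [ 0.5644 -0.1603] [ 0.4033 -0.1533] 0.1612
mid [[ 0.4936 -0.0075]
 [ 0.4887 -0.0821]
 [ 0.4838 -0.1568]] X [-0.0653447  -0.99786275] -1.6361876206693096
wall [[ 0.5284 -0.2145]
 [ 0.4735 -0.2115]
 [ 0.4285 -0.2079]]
wall dir normal -1.6368466878104169
foot back [[0.56   0.1631]
 [0.4444 0.1769]] 0.11639699015006645
top back [[0.561  0.1629]
 [0.445  0.1753]]
O [0.50083482 0.1027996 ]
bar [(np.float64(0.041), np.float64(0.0678)), (np.float64(0.0412), np.float64(0.0008)), (np.float64(0.0416), np.float64(-0.0707))]
foot [(np.float64(-0.0641), np.float64(0.0551)), (np.float64(-0.0702), np.float64(-0.0612))]
top [(np.float64(-0.0639), np.float64(0.0561)), (np.float64(-0.0687), np.float64(-0.0604))]
wall [(np.float64(0.3148), np.float64(0.0483)), (np.float64(0.3154), np.float64(-0.0067)), (np.float64(0.3148), np.float64(-0.0519))]
scene -0.0724 -0.06
scene -0.0737 0.0614
lemon [0.38211808 0.23494212] jars [0.73929469 0.14712813] [0.75347739 0.06189618] [ 0.7572438  -0.08921268] [0.72252271 0.23599008]
```

Tray yaw is -1.636, and the measured inner width (160 mm) and wall distance match the given sizes. The bar centre is at tray x≈0.041 and the carton's back at about -0.068. I'll push with spread fingers and the tool leaning back so that the gripper body clears the carton.

Request:
servo_tool --rows '[{"tz": -19, "wz": -0.1237}, {"tz": -19, "wz": -0.1237}, {"tz": -19, "wz": -0.1237}, {"tz": -19, "wz": -0.1237}, {"tz": -19, "wz": -0.1237}, {"tz": -19, "wz": -0.1237}, {"tz": -19, "wz": -0.1237}, {"tz": -19, "wz": -0.1237}, {"tz": -19, "wz": -0.1237}, {"tz": -19, "wz": -0.1237}, {}, {}]' --hand 0.7

```text
invalid input at $.rows[0]: expected keys tx, ty, tz, wx, wy, wz
```

Request:
servo_tool --rows '[{"tx": 30, "ty": 26}, {"tx": 30, "ty": 26}, {"tx": 30, "ty": 26}, {"tx": 30, "ty": 26}, {"tx": 30, "ty": 26}, {"tx": 30, "ty": 26}, {"tx": 30, "ty": 26}, {"tx": 30, "ty": 26}, {"tx": 30, "ty": 26}, {"tx": 30, "ty": 26}, {"tx": 30, "ty": 26}, {"tx": 30, "ty": 26}]'

```text
invalid input at $.rows[0]: expected keys tx, ty, tz, wx, wy, wz
```

```bash
cat >> h.py <<'E'
T=dict(np.load('tray.npz'))
def tray(p):
    d=np.array(p[:2])-T['O']; return np.array([d@T['X'],d@T['Y'],p[2]]).round(4)
def st():
    o=env.observe(); r=R.from_quat(o['tool_rot']).as_matrix(); F=o['wrist_force']
    print('t',round(o['clock'],2),'tray',tray(o['tool_pos']),'w',round(o['width'],4),'F',np.round([F[:2]@T['X'],F[:2]@T['Y'],F[2]],2),'J',o['joints'].round(2))
    for i,n in enumerate('xyz'): print(n,np.round([r[:2,i]@T['X'],r[:2,i]@T['Y'],r[2,i]],3),end=' ')
    print()
E
python3 -c "from h import *;st()"
```

```text
t 0.1 tray [ 0.6546 -0.3127  0.2081] w 0.0883 F [0.25 0.32 0.65] J [-1.52  0.38  1.3   0.    1.46 -0.22]
x [-0.328  0.945  0.   ] y [ 0.945  0.328 -0.001] z [-0.001 -0.    -1.   ]
```

Request:
servo_tool --rows '[{"tx": 0, "ty": 0, "tz": -19, "wx": 0, "wy": 0, "wz": -0.1237}, {"tx": 0, "ty": 0, "tz": -19, "wx": 0, "wy": 0, "wz": -0.1237}, {"tx": 0, "ty": 0, "tz": -19, "wx": 0, "wy": 0, "wz": -0.1237}, {"tx": 0, "ty": 0, "tz": -19, "wx": 0, "wy": 0, "wz": -0.1237}, {"tx": 0, "ty": 0, "tz": -19, "wx": 0, "wy": 0, "wz": -0.1237}, {"tx": 0, "ty": 0, "tz": -19, "wx": 0, "wy": 0, "wz": -0.1237}, {"tx": 0, "ty": 0, "tz": -19, "wx": 0, "wy": 0, "wz": -0.1237}, {"tx": 0, "ty": 0, "tz": -19, "wx": 0, "wy": 0, "wz": -0.1237}, {"tx": 0, "ty": 0, "tz": -19, "wx": 0, "wy": 0, "wz": -0.1237}, {"tx": 0, "ty": 0, "tz": -19, "wx": 0, "wy": 0, "wz": -0.1237}, {"tx": 0, "ty": 0, "tz": 0, "wx": 0, "wy": 0, "wz": 0}]' --hand 0.7

```text
clock: 1.02
tool_pos: [0.1461, -0.5307, 0.4017]
tool_rot: [0.728, 0.686, -0.002, 0.002]
wrist_force: [0.5, 0.6, 0.6]
width: 0.0617
gripper_force: 0.0
```

Request:
servo_tool --rows '[{"tx": 30, "ty": 26, "tz": 0, "wx": 0, "wy": 0, "wz": 0}, {"tx": 30, "ty": 26, "tz": 0, "wx": 0, "wy": 0, "wz": 0}, {"tx": 30, "ty": 26, "tz": 0, "wx": 0, "wy": 0, "wz": 0}, {"tx": 30, "ty": 26, "tz": 0, "wx": 0, "wy": 0, "wz": 0}, {"tx": 30, "ty": 26, "tz": 0, "wx": 0, "wy": 0, "wz": 0}, {"tx": 30, "ty": 26, "tz": 0, "wx": 0, "wy": 0, "wz": 0}, {"tx": 30, "ty": 26, "tz": 0, "wx": 0, "wy": 0, "wz": 0}, {"tx": 30, "ty": 26, "tz": 0, "wx": 0, "wy": 0, "wz": 0}, {"tx": 30, "ty": 26, "tz": 0, "wx": 0, "wy": 0, "wz": 0}, {"tx": 30, "ty": 26, "tz": 0, "wx": 0, "wy": 0, "wz": 0}, {"tx": 30, "ty": 26, "tz": 0, "wx": 0, "wy": 0, "wz": 0}, {"tx": 30, "ty": 26, "tz": 0, "wx": 0, "wy": 0, "wz": 0}]'

```text
clock: 2.02
tool_pos: [0.4817, -0.1894, 0.3975]
tool_rot: [0.731, 0.682, -0.0, -0.001]
wrist_force: [0.3, -0.9, 0.3]
width: 0.0616
gripper_force: 0.0
```

```bash
python3 -c "from h import *;st()"
```

```text
t 2.02 tray [0.2928 0.     0.3975] w 0.0616 F [0.85 0.33 0.34] J [-0.6   0.26  0.94 -0.    1.94 -0.53]
x [-1.     0.003  0.001] y [ 0.003  1.    -0.001] z [-0.001 -0.001 -1.   ]
```

Request:
servo_tool --rows '[{"tx": 41, "ty": 0, "tz": 0, "wx": 0, "wy": 0, "wz": 0}, {"tx": 41, "ty": 0, "tz": 0, "wx": 0, "wy": 0, "wz": 0}, {"tx": 41, "ty": 0, "tz": 0, "wx": 0, "wy": 0, "wz": 0}, {"tx": 41, "ty": 0, "tz": 0, "wx": 0, "wy": 0, "wz": 0}, {"tx": 41, "ty": 0, "tz": 0, "wx": 0, "wy": 0, "wz": 0}, {"tx": 41, "ty": 0, "tz": 0, "wx": 0, "wy": 0, "wz": 0}, {"tx": 41, "ty": 0, "tz": 0, "wx": 0, "wy": 0, "wz": 0}, {"tx": 41, "ty": 0, "tz": 0, "wx": 0, "wy": 0, "wz": 0}, {"tx": 41, "ty": 0, "tz": 0, "wx": 0, "wy": 0, "wz": 0}, {"tx": 41, "ty": 0, "tz": 0, "wx": 0, "wy": 0, "wz": 0}, {"tx": 41, "ty": 0, "tz": 0, "wx": 0, "wy": 0, "wz": 0}, {"tx": 41, "ty": 0, "tz": 0, "wx": 0, "wy": 0, "wz": 0}]'

```text
clock: 3.02
tool_pos: [0.5123, 0.3018, 0.3974]
tool_rot: [0.731, 0.682, -0.001, -0.0]
wrist_force: [0.4, 0.5, 0.2]
width: 0.0616
gripper_force: 0.0
```

Request:
servo_tool --rows '[{"tx": 0, "ty": 0, "tz": 0, "wx": 0, "wy": -0.1, "wz": 0}, {"tx": 0, "ty": 0, "tz": 0, "wx": 0, "wy": -0.1, "wz": 0}, {"tx": 0, "ty": 0, "tz": 0, "wx": 0, "wy": -0.1, "wz": 0}, {"tx": 0, "ty": 0, "tz": 0, "wx": 0, "wy": -0.1, "wz": 0}, {"tx": 0, "ty": 0, "tz": 0, "wx": 0, "wy": -0.1, "wz": 0}, {"tx": 0, "ty": 0, "tz": 0, "wx": 0, "wy": -0.1, "wz": 0}, {"tx": 0, "ty": 0, "tz": 0, "wx": 0, "wy": 0, "wz": 0}, {"tx": 0, "ty": 0, "tz": 0, "wx": 0, "wy": 0, "wz": 0}]'

```text
clock: 3.68
tool_pos: [0.5131, 0.3006, 0.3965]
tool_rot: [0.697, 0.653, -0.216, 0.201]
wrist_force: [0.2, -0.7, 0.2]
width: 0.0615
gripper_force: 0.0
```

```bash
python3 -c "from h import *;st();save('scene','s1')"
```

```text
t 3.68 tray [-0.1981 -0.0007  0.3965] w 0.0615 F [0.65 0.26 0.17] J [ 0.55  0.66  0.43 -0.67  2.31  0.22]
x [-0.826 -0.001 -0.564] y [-0.     1.    -0.002] z [ 0.564 -0.001 -0.826]
```

View pics/s1.png

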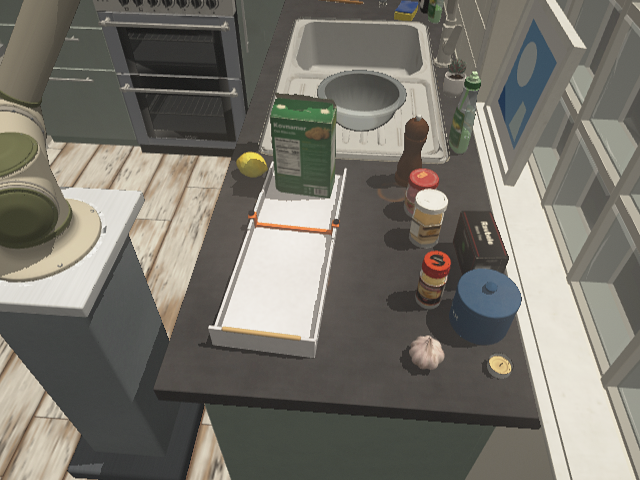

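The picture shows the scene undisturbed, with the arm out of view. Now I'll descend behind the carton.

Request:
servo_tool --rows '[{"tx": 17.6, "ty": 0, "tz": 25.7, "wx": 0, "wy": 0, "wz": 0}, {"tx": 17.6, "ty": 0, "tz": 25.7, "wx": 0, "wy": 0, "wz": 0}, {"tx": 17.6, "ty": 0, "tz": 25.7, "wx": 0, "wy": 0, "wz": 0}, {"tx": 17.6, "ty": 0, "tz": 25.7, "wx": 0, "wy": 0, "wz": 0}, {"tx": 17.6, "ty": 0, "tz": 25.7, "wx": 0, "wy": 0, "wz": 0}, {"tx": 17.6, "ty": 0, "tz": 25.7, "wx": 0, "wy": 0, "wz": 0}, {"tx": 17.6, "ty": 0, "tz": 25.7, "wx": 0, "wy": 0, "wz": 0}, {"tx": 17.6, "ty": 0, "tz": 25.7, "wx": 0, "wy": 0, "wz": 0}, {"tx": 17.6, "ty": 0, "tz": 25.7, "wx": 0, "wy": 0, "wz": 0}, {"tx": 17.6, "ty": 0, "tz": 25.7, "wx": 0, "wy": 0, "wz": 0}, {"tx": 17.6, "ty": 0, "tz": 25.7, "wx": 0, "wy": 0, "wz": 0}]'

```text
clock: 4.65
tool_pos: [0.5129, 0.2993, 0.0558]
tool_rot: [0.7, 0.652, -0.214, 0.201]
wrist_force: [0.4, -0.2, 0.4]
width: 0.0615
gripper_force: 0.0
```

```bash
python3 -c "from h import *;st();save('top','t1')"
```

```text
t 4.65 tray [-0.1969 -0.0008  0.0558] w 0.0615 F [0.13 0.4  0.43] J [ 0.55  0.81  1.1  -0.48  1.6   0.69]
x [-0.828  0.005 -0.561] y [0.005 1.    0.003] z [ 0.561 -0.001 -0.828]
```

View pics/t1.png

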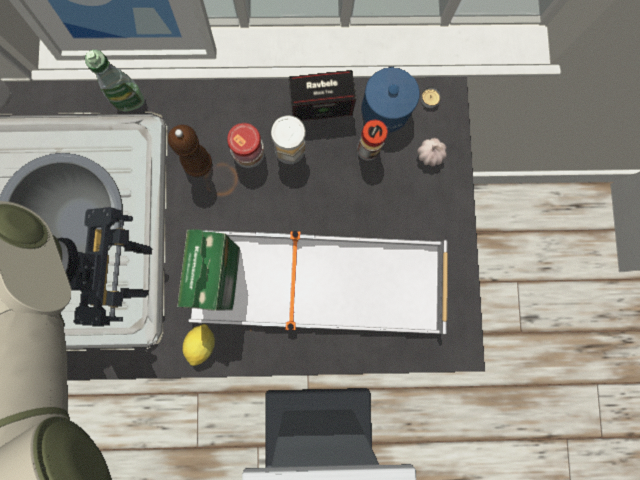

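The top view shows the finger tips behind the carton at (150,247) and (150,292). I'll shift slightly away from the lemon, move forward and lower.

Request:
servo_tool --rows '[{"tx": -8.3, "ty": 4, "tz": 5.6, "wx": 0, "wy": 0, "wz": 0}, {"tx": -8.3, "ty": 4, "tz": 5.6, "wx": 0, "wy": 0, "wz": 0}, {"tx": 5.9, "ty": 0, "tz": 8.5, "wx": 0, "wy": 0, "wz": 0}, {"tx": 5.9, "ty": 0, "tz": 8.5, "wx": 0, "wy": 0, "wz": 0}, {"tx": 5.4, "ty": 0, "tz": 8, "wx": 0, "wy": 0, "wz": 0}, {"tx": 0, "ty": 0, "tz": 0, "wx": 0, "wy": 0, "wz": 0}, {"tx": -6.6, "ty": 0, "tz": 4.5, "wx": 0, "wy": 0, "wz": 0}, {"tx": -6.6, "ty": 0, "tz": 4.5, "wx": 0, "wy": 0, "wz": 0}, {"tx": -6.6, "ty": 0, "tz": 4.5, "wx": 0, "wy": 0, "wz": 0}, {"tx": 0, "ty": 0, "tz": 0, "wx": 0, "wy": 0, "wz": 0}]'

```text
clock: 5.53
tool_pos: [0.5179, 0.254, 0.0264]
tool_rot: [0.697, 0.653, -0.216, 0.202]
wrist_force: [0.2, 0.1, 0.7]
width: 0.0616
gripper_force: 0.0
```

```bash
python3 -c "from h import *;st()"
```

```text
t 5.53 tray [-0.152   0.0071  0.0264] w 0.0616 F [-0.13  0.18  0.69] J [ 0.49  0.81  1.21 -0.5   1.48  0.69]
x [-0.825  0.001 -0.565] y [0.001 1.    0.   ] z [ 0.565 -0.    -0.825]
```

Request:
servo_tool --rows '[{"tx": -2.5, "ty": 0, "tz": 1.7, "wx": 0, "wy": 0, "wz": 0}, {"tx": -1.6, "ty": 0, "tz": 1.1, "wx": 0, "wy": 0, "wz": 0}, {"tx": -1.6, "ty": 0, "tz": 1.1, "wx": 0, "wy": 0, "wz": 0}, {"tx": -1.6, "ty": 0, "tz": 1.1, "wx": 0, "wy": 0, "wz": 0}, {"tx": -1.6, "ty": 0, "tz": 1.1, "wx": 0, "wy": 0, "wz": 0}, {"tx": -1.6, "ty": 0, "tz": 1.1, "wx": 0, "wy": 0, "wz": 0}, {"tx": -1.6, "ty": 0, "tz": 1.1, "wx": 0, "wy": 0, "wz": 0}, {"tx": -1.6, "ty": 0, "tz": 1.1, "wx": 0, "wy": 0, "wz": 0}, {"tx": -1.6, "ty": 0, "tz": 1.1, "wx": 0, "wy": 0, "wz": 0}, {"tx": -1.6, "ty": 0, "tz": 1.1, "wx": 0, "wy": 0, "wz": 0}, {"tx": -1.6, "ty": 0, "tz": 1.1, "wx": 0, "wy": 0, "wz": 0}, {"tx": -1.6, "ty": 0, "tz": 1.1, "wx": 0, "wy": 0, "wz": 0}]'

```text
clock: 6.53
tool_pos: [0.5163, 0.231, 0.0258]
tool_rot: [0.697, 0.653, -0.216, 0.202]
wrist_force: [0.4, -0.3, 0.2]
width: 0.0619
gripper_force: 0.0
```

Request:
servo_tool --rows '[{"tx": -2.5, "ty": 0, "tz": 1.7, "wx": 0, "wy": 0, "wz": 0}, {"tx": -2.5, "ty": 0, "tz": 1.7, "wx": 0, "wy": 0, "wz": 0}, {"tx": -2.5, "ty": 0, "tz": 1.7, "wx": 0, "wy": 0, "wz": 0}, {"tx": -2.5, "ty": 0, "tz": 1.7, "wx": 0, "wy": 0, "wz": 0}, {"tx": -2.5, "ty": 0, "tz": 1.7, "wx": 0, "wy": 0, "wz": 0}, {"tx": -2.5, "ty": 0, "tz": 1.7, "wx": 0, "wy": 0, "wz": 0}, {"tx": -2.5, "ty": 0, "tz": 1.7, "wx": 0, "wy": 0, "wz": 0}, {"tx": -2.5, "ty": 0, "tz": 1.7, "wx": 0, "wy": 0, "wz": 0}, {"tx": -2.5, "ty": 0, "tz": 1.7, "wx": 0, "wy": 0, "wz": 0}, {"tx": -2.5, "ty": 0, "tz": 1.7, "wx": 0, "wy": 0, "wz": 0}, {"tx": -2.5, "ty": 0, "tz": 1.7, "wx": 0, "wy": 0, "wz": 0}, {"tx": -2.5, "ty": 0, "tz": 1.7, "wx": 0, "wy": 0, "wz": 0}]'

```text
clock: 7.53
tool_pos: [0.514, 0.1947, 0.0259]
tool_rot: [0.697, 0.653, -0.216, 0.202]
wrist_force: [0.6, 3.1, -0.2]
width: 0.062
gripper_force: 1.3
```

```bash
python3 -c "from h import *;st();save('scene','s2')"
```

```text
t 7.53 tray [-0.0926  0.0071  0.0259] w 0.062 F [-3.15  0.38 -0.2 ] J [ 0.4   0.75  1.34 -0.54  1.38  0.66]
x [-0.825 -0.    -0.565] y [-0.  1.  0.] z [ 0.565  0.    -0.825]
```

View pics/s2.png

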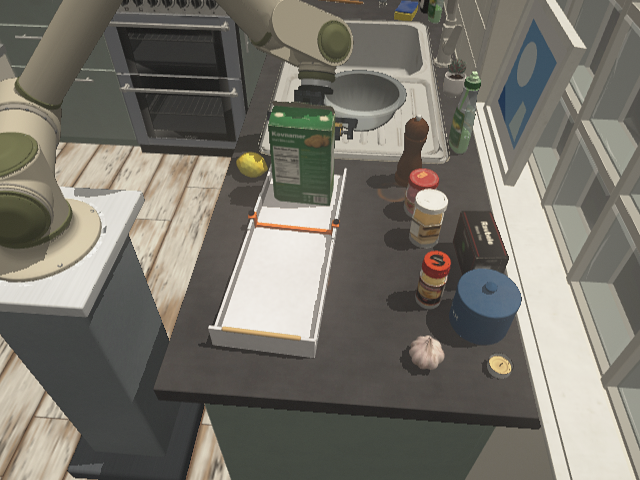

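The carton is upright and sliding under about 3 N, with its foot edge now from (273,199) to (332,205). I'll continue gently.

```bash
python3 - <<'E'
from h import *
s=dict(np.load('pics/s2.npz'))
for p in((273,199),(332,205)):print(tray(onz(s,*p,.004)))
E
```

```text
[-0.0423 -0.0603  0.004 ]
[-0.042   0.0677  0.004 ]
```

Request:
servo_tool --rows '[{"tx": -2.5, "ty": 0, "tz": 1.7, "wx": 0, "wy": 0, "wz": 0}, {"tx": -2.5, "ty": 0, "tz": 1.7, "wx": 0, "wy": 0, "wz": 0}, {"tx": -2.5, "ty": 0, "tz": 1.7, "wx": 0, "wy": 0, "wz": 0}, {"tx": -2.5, "ty": 0, "tz": 1.7, "wx": 0, "wy": 0, "wz": 0}, {"tx": -2.5, "ty": 0, "tz": 1.7, "wx": 0, "wy": 0, "wz": 0}, {"tx": -2.5, "ty": 0, "tz": 1.7, "wx": 0, "wy": 0, "wz": 0}, {"tx": -2.5, "ty": 0, "tz": 1.7, "wx": 0, "wy": 0, "wz": 0}, {"tx": -2.5, "ty": 0, "tz": 1.7, "wx": 0, "wy": 0, "wz": 0}, {"tx": -2.5, "ty": 0, "tz": 1.7, "wx": 0, "wy": 0, "wz": 0}, {"tx": -2.5, "ty": 0, "tz": 1.7, "wx": 0, "wy": 0, "wz": 0}, {"tx": -2.5, "ty": 0, "tz": 1.7, "wx": 0, "wy": 0, "wz": 0}, {"tx": -2.5, "ty": 0, "tz": 1.7, "wx": 0, "wy": 0, "wz": 0}]'

```text
clock: 8.58
tool_pos: [0.5116, 0.1585, 0.026]
tool_rot: [0.697, 0.653, -0.216, 0.202]
wrist_force: [-0.5, 3.3, -0.3]
width: 0.0618
gripper_force: 1.3
```

Request:
servo_tool --rows '[{"tx": -1.6, "ty": 0, "tz": 1.1, "wx": 0, "wy": 0, "wz": 0}, {"tx": -1.6, "ty": 0, "tz": 1.1, "wx": 0, "wy": 0, "wz": 0}, {"tx": -1.6, "ty": 0, "tz": 1.1, "wx": 0, "wy": 0, "wz": 0}, {"tx": -1.6, "ty": 0, "tz": 1.1, "wx": 0, "wy": 0, "wz": 0}]'

```text
clock: 8.92
tool_pos: [0.5111, 0.1509, 0.026]
tool_rot: [0.697, 0.653, -0.216, 0.202]
wrist_force: [0.7, 3.1, -0.1]
width: 0.0616
gripper_force: 1.3
```

```bash
python3 -c "from h import *;st()"
```

```text
t 8.92 tray [-0.0486  0.0071  0.026 ] w 0.0616 F [-3.18  0.46 -0.14] J [ 0.34  0.72  1.42 -0.57  1.31  0.64]
x [-0.825 -0.    -0.565] y [-0.  1. -0.] z [ 0.565  0.    -0.825]
```

Request:
servo_tool --rows '[{"tx": -1.6, "ty": 0, "tz": 1.1, "wx": 0, "wy": 0, "wz": 0}, {"tx": -1.6, "ty": 0, "tz": 1.1, "wx": 0, "wy": 0, "wz": 0}, {"tx": -1.6, "ty": 0, "tz": 1.1, "wx": 0, "wy": 0, "wz": 0}, {"tx": -1.6, "ty": 0, "tz": 1.1, "wx": 0, "wy": 0, "wz": 0}]'

```text
clock: 9.25
tool_pos: [0.5106, 0.1431, 0.026]
tool_rot: [0.697, 0.653, -0.216, 0.202]
wrist_force: [0.3, 2.9, 0.4]
width: 0.0618
gripper_force: 1.3
```

```bash
python3 - <<'E'
from h import *
c=save('top','t2');st()
cv2.imwrite('pics/t2c.png',cv2.resize(c['img'][215:340,200:330,::-1],None,fx=4.5,fy=4.5,interpolation=2))
E
```

```text
t 9.3 tray [-0.0406  0.0071  0.026 ] w 0.0614 F [-1.9  -0.38 -1.04] J [ 0.33  0.72  1.43 -0.57  1.3   0.64]
x [-0.825 -0.    -0.565] y [-0.  1. -0.] z [ 0.565  0.    -0.825]
```

View pics/t2c.png

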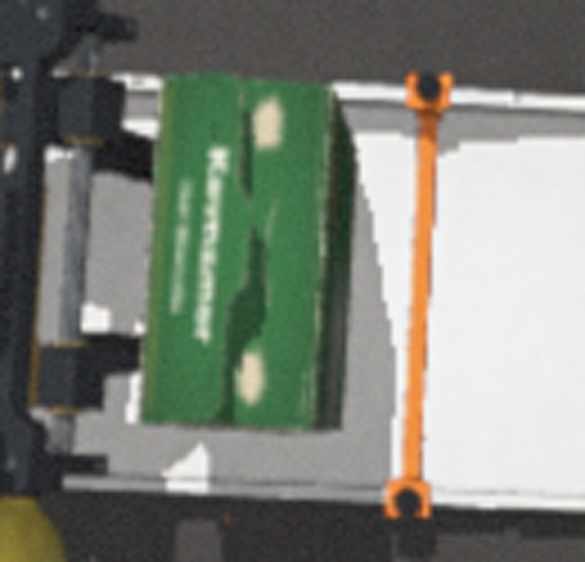

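```bash
python3 - <<'E'
from h import *
c=dict(np.load('pics/t2.npz'))
for p in((279.3,248.3),(276,310)):print('foot',tray(onz(c,*p,.004)))
for p in((200+332/4.5,215+85/4.5),(200+315/4.5,215+428/4.5)):print('topback',tray(onz(c,*p,.193)))
for p in((200+165/4.5,215+75/4.5),(200+142/4.5,215+425/4.5)):print('topfront',tray(onz(c,*p,.193)))
for p in((200+152/4.5,215+160/4.5),(200+140/4.5,215+350/4.5)):print('tips?',tray(onz(c,*p,.03)))
def proj(c,P):
    q=R.from_quat(c['rotation']).inv().apply(P-c['position']);K=c['intrinsics'];return K[0,0]*q[0]/-q[2]+K[0,2],K[1,1]*-q[1]/-q[2]+K[1,2]
for y in(.04,-.04): 
    w=T['O']+T['X']*-.0406+T['Y']*(y+.007); print(proj(c,np.array([*w,.026])))
    w=T['O']+T['X']*-.1969+T['Y']*y; print('t1',proj(c,np.array([*w,.056])))
E
```

```text
foot [0.0113 0.0609 0.004 ]
foot [ 0.0116 -0.0571  0.004 ]
topback [0.0118 0.0609 0.193 ]
topback [ 0.0128 -0.0573  0.193 ]
topfront [-0.0462  0.0615  0.193 ]
topfront [-0.046 -0.059  0.193]
tips? [-0.0721  0.0494  0.03  ]
tips? [-0.0717 -0.0294  0.03  ]
(np.float64(250.74891968138328), np.float64(252.88786066740144))
t1 (np.float64(162.7764055704487), np.float64(250.70513396060866))
(np.float64(248.03509344603458), np.float64(295.5921279672076))
t1 (np.float64(158.96187005203896), np.float64(294.8876489581448))
```

Foot edge is at tray x = 0.0115, square to the tray, with ~26 mm to go before the bar. The tip contact sits about 11 mm behind the TCP.

Request:
servo_tool --rows '[{"tx": -2, "ty": 0, "tz": 1.37, "wx": 0, "wy": 0, "wz": 0}, {"tx": -2, "ty": 0, "tz": 1.37, "wx": 0, "wy": 0, "wz": 0}, {"tx": -2, "ty": 0, "tz": 1.37, "wx": 0, "wy": 0, "wz": 0}, {"tx": -2, "ty": 0, "tz": 1.37, "wx": 0, "wy": 0, "wz": 0}, {"tx": -2, "ty": 0, "tz": 1.37, "wx": 0, "wy": 0, "wz": 0}, {"tx": -2, "ty": 0, "tz": 1.37, "wx": 0, "wy": 0, "wz": 0}, {"tx": -2, "ty": 0, "tz": 1.37, "wx": 0, "wy": 0, "wz": 0}, {"tx": -2, "ty": 0, "tz": 1.37, "wx": 0, "wy": 0, "wz": 0}]'

```text
clock: 9.97
tool_pos: [0.5093, 0.1237, 0.026]
tool_rot: [0.697, 0.653, -0.216, 0.202]
wrist_force: [0.7, 2.9, 0.3]
width: 0.0616
gripper_force: 1.3
```

Request:
servo_tool --rows '[{"tx": -0.8, "ty": 0, "tz": 0.56, "wx": 0, "wy": 0, "wz": 0}, {"tx": -0.8, "ty": 0, "tz": 0.56, "wx": 0, "wy": 0, "wz": 0}]'

```text
clock: 10.13
tool_pos: [0.5092, 0.1218, 0.026]
tool_rot: [0.697, 0.653, -0.216, 0.202]
wrist_force: [-0.1, 1.8, 0.1]
width: 0.0619
gripper_force: 1.3
```

Request:
servo_tool --rows '[{"tx": -0.8, "ty": 0, "tz": 0.56, "wx": 0, "wy": 0, "wz": 0}, {"tx": -0.8, "ty": 0, "tz": 0.56, "wx": 0, "wy": 0, "wz": 0}]'

```text
clock: 10.3
tool_pos: [0.5091, 0.12, 0.0259]
tool_rot: [0.697, 0.653, -0.216, 0.202]
wrist_force: [-0.6, 3.0, 0.1]
width: 0.0618
gripper_force: 1.3
```

Request:
servo_tool --rows '[{"tx": -0.8, "ty": 0, "tz": 0.56, "wx": 0, "wy": 0, "wz": 0}, {"tx": -0.4, "ty": 0, "tz": 0.28, "wx": 0, "wy": 0, "wz": 0}]'

```text
clock: 10.47
tool_pos: [0.509, 0.1189, 0.026]
tool_rot: [0.697, 0.653, -0.215, 0.202]
wrist_force: [0.0, 7.5, 2.3]
width: 0.0622
gripper_force: 3.8
```

```bash
python3 -c "from h import *;st()"
```

```text
t 10.47 tray [-0.0166  0.0071  0.026 ] w 0.0622 F [-7.52 -0.45  2.27] J [ 0.29  0.7   1.47 -0.59  1.26  0.62]
x [-0.826 -0.    -0.564] y [-0.  1.  0.] z [ 0.564  0.001 -0.826]
```

Force jumped to 7.5 N at exactly the expected position, so the foot is on the bar. Now I'll back off, rise, and tip it with a high push.

Request:
servo_tool --rows '[{"tx": 6.2, "ty": -3, "tz": -4.25, "wx": 0, "wy": 0, "wz": 0}, {"tx": 6.2, "ty": -3, "tz": -4.25, "wx": 0, "wy": 0, "wz": 0}, {"tx": -8.1, "ty": 0, "tz": -11.9, "wx": 0, "wy": 0, "wz": 0}, {"tx": -8.1, "ty": 0, "tz": -11.9, "wx": 0, "wy": 0, "wz": 0}, {"tx": -8.1, "ty": 0, "tz": -11.9, "wx": 0, "wy": 0, "wz": 0}, {"tx": -8.1, "ty": 0, "tz": -11.9, "wx": 0, "wy": 0, "wz": 0}, {"tx": -8.1, "ty": 0, "tz": -11.9, "wx": 0, "wy": 0, "wz": 0}, {"tx": -8.1, "ty": 0, "tz": -11.9, "wx": 0, "wy": 0, "wz": 0}, {"tx": -8.1, "ty": 0, "tz": -11.9, "wx": 0, "wy": 0, "wz": 0}, {"tx": -8.1, "ty": 0, "tz": -11.9, "wx": 0, "wy": 0, "wz": 0}, {"tx": 0, "ty": 0, "tz": 0, "wx": 0, "wy": 0, "wz": 0}]'

```text
clock: 11.38
tool_pos: [0.5046, 0.1349, 0.1434]
tool_rot: [0.697, 0.653, -0.214, 0.203]
wrist_force: [0.5, -0.1, 0.4]
width: 0.0615
gripper_force: 0.0
```

Request:
servo_tool --rows '[{"tx": -2, "ty": 0, "tz": 1.37, "wx": 0, "wy": 0, "wz": 0}, {"tx": -2, "ty": 0, "tz": 1.37, "wx": 0, "wy": 0, "wz": 0}, {"tx": -2, "ty": 0, "tz": 1.37, "wx": 0, "wy": 0, "wz": 0}, {"tx": -2, "ty": 0, "tz": 1.37, "wx": 0, "wy": 0, "wz": 0}, {"tx": -2, "ty": 0, "tz": 1.37, "wx": 0, "wy": 0, "wz": 0}, {"tx": -2, "ty": 0, "tz": 1.37, "wx": 0, "wy": 0, "wz": 0}, {"tx": -2, "ty": 0, "tz": 1.37, "wx": 0, "wy": 0, "wz": 0}, {"tx": -2, "ty": 0, "tz": 1.37, "wx": 0, "wy": 0, "wz": 0}, {"tx": -2, "ty": 0, "tz": 1.37, "wx": 0, "wy": 0, "wz": 0}, {"tx": -2, "ty": 0, "tz": 1.37, "wx": 0, "wy": 0, "wz": 0}, {"tx": -2, "ty": 0, "tz": 1.37, "wx": 0, "wy": 0, "wz": 0}, {"tx": -2, "ty": 0, "tz": 1.37, "wx": 0, "wy": 0, "wz": 0}]'

```text
clock: 12.38
tool_pos: [0.5021, 0.105, 0.1411]
tool_rot: [0.697, 0.653, -0.216, 0.202]
wrist_force: [0.3, 1.4, 0.4]
width: 0.0618
gripper_force: 0.6
```

```bash
python3 -c "from h import *;st();save('scene','s3')"
```

```text
t 12.38 tray [-0.0022  0.0011  0.1411] w 0.0618 F [-1.42  0.24  0.37] J [ 0.27  0.53  1.4  -0.57  1.45  0.47]
x [-0.825 -0.    -0.565] y [-0.  1.  0.] z [ 0.565  0.    -0.825]
```

View pics/s3.png

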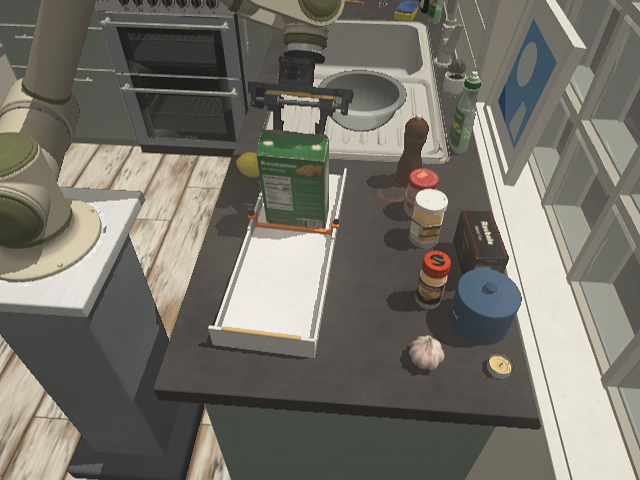

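The carton's foot is on the bar (265–325, 226) and it is starting to tip forward under the fingers. Continuing slowly.

Request:
servo_tool --rows '[{"tx": -2, "ty": 0, "tz": 1.37, "wx": 0, "wy": 0, "wz": 0}, {"tx": -2, "ty": 0, "tz": 1.37, "wx": 0, "wy": 0, "wz": 0}, {"tx": -2, "ty": 0, "tz": 1.37, "wx": 0, "wy": 0, "wz": 0}, {"tx": -2, "ty": 0, "tz": 1.37, "wx": 0, "wy": 0, "wz": 0}, {"tx": -2, "ty": 0, "tz": 1.37, "wx": 0, "wy": 0, "wz": 0}, {"tx": -2, "ty": 0, "tz": 1.37, "wx": 0, "wy": 0, "wz": 0}, {"tx": -2, "ty": 0, "tz": 1.37, "wx": 0, "wy": 0, "wz": 0}, {"tx": -2, "ty": 0, "tz": 1.37, "wx": 0, "wy": 0, "wz": 0}, {"tx": -2, "ty": 0, "tz": 1.37, "wx": 0, "wy": 0, "wz": 0}, {"tx": -2, "ty": 0, "tz": 1.37, "wx": 0, "wy": 0, "wz": 0}]'

```text
clock: 13.27
tool_pos: [0.5005, 0.0807, 0.141]
tool_rot: [0.697, 0.653, -0.216, 0.202]
wrist_force: [-0.9, -0.6, 0.7]
width: 0.0616
gripper_force: 0.2
```

Request:
servo_tool --rows '[{"tx": -2, "ty": 0, "tz": 1.37, "wx": 0, "wy": 0, "wz": 0}, {"tx": -2, "ty": 0, "tz": 1.37, "wx": 0, "wy": 0, "wz": 0}, {"tx": -2, "ty": 0, "tz": 1.37, "wx": 0, "wy": 0, "wz": 0}, {"tx": -2, "ty": 0, "tz": 1.37, "wx": 0, "wy": 0, "wz": 0}]'

```text
clock: 13.6
tool_pos: [0.4998, 0.0711, 0.141]
tool_rot: [0.697, 0.653, -0.216, 0.202]
wrist_force: [-0.0, 1.3, 1.2]
width: 0.0616
gripper_force: 0.1
```

Request:
servo_tool --rows '[{"tx": -2, "ty": 0, "tz": 1.37, "wx": 0, "wy": 0, "wz": 0}, {"tx": -2, "ty": 0, "tz": 1.37, "wx": 0, "wy": 0, "wz": 0}, {"tx": -2, "ty": 0, "tz": 1.37, "wx": 0, "wy": 0, "wz": 0}, {"tx": -2, "ty": 0, "tz": 1.37, "wx": 0, "wy": 0, "wz": 0}]'

```text
clock: 13.93
tool_pos: [0.4992, 0.0614, 0.141]
tool_rot: [0.697, 0.653, -0.216, 0.202]
wrist_force: [0.2, -0.9, -0.1]
width: 0.0618
gripper_force: 0.0
```

```bash
python3 - <<'E'
from h import *
st();c=save('top','t3')
h=cv2.cvtColor(c['img'],cv2.COLOR_RGB2HSV);g=((h[...,0]>45)&(h[...,0]<90)&(h[...,1]>80)).astype(np.uint8);g[:215]=0;g[345:]=0;g[:,:165]=0
k=max(cv2.findContours(g,0,2)[0],key=cv2.contourArea);print(cv2.boundingRect(k))
E
```

```text
t 13.93 tray [0.0414 0.0011 0.141 ] w 0.0618 F [ 0.93  0.28 -0.08] J [ 0.19  0.5   1.46 -0.59  1.39  0.43]
x [-0.825 -0.    -0.565] y [-0.  1. -0.] z [ 0.565  0.    -0.825] 
(295, 235, 35, 77)
```

Request:
servo_tool --rows '[{"tx": 4, "ty": 0, "tz": -2.75, "wx": 0, "wy": 0, "wz": 0}, {"tx": 8, "ty": 0, "tz": -5.5, "wx": 0, "wy": 0, "wz": 0}, {"tx": 8, "ty": 0, "tz": -5.5, "wx": 0, "wy": 0, "wz": 0}, {"tx": 8, "ty": 0, "tz": -5.5, "wx": 0, "wy": 0, "wz": 0}, {"tx": 8, "ty": 0, "tz": -5.5, "wx": 0, "wy": 0, "wz": 0}, {"tx": 8, "ty": 0, "tz": -5.5, "wx": 0, "wy": 0, "wz": 0}, {"tx": 8, "ty": 0, "tz": -5.5, "wx": 0, "wy": 0, "wz": 0}, {"tx": 0, "ty": 0, "tz": 0, "wx": 0, "wy": 0, "wz": 0}, {"tx": 0, "ty": 0, "tz": 0, "wx": 0, "wy": 0, "wz": 0}, {"tx": 0, "ty": 0, "tz": 0, "wx": 0, "wy": 0, "wz": 0}, {"tx": 0, "ty": 0, "tz": 0, "wx": 0, "wy": 0, "wz": 0}, {"tx": 0, "ty": 0, "tz": 0, "wx": 0, "wy": 0, "wz": 0}]'

```text
clock: 14.98
tool_pos: [0.5033, 0.1242, 0.1412]
tool_rot: [0.697, 0.653, -0.216, 0.202]
wrist_force: [0.4, -0.4, -0.1]
width: 0.0617
gripper_force: 0.0
```

```bash
python3 - <<'E'
from h import *
st();c=save('top','t4');s=save('scene','s4')
cv2.imwrite('pics/c4.png',np.vstack([cv2.resize(c['img'][215:345,180:460,::-1],(640,297)),cv2.resize(s['img'][130:360,140:460,::-1],(417,300))[:,:].copy() if 0 else cv2.copyMakeBorder(cv2.resize(s['img'][130:360,140:460,::-1],(417,300)),0,0,0,223,0)]))
E
```

```text
t 14.98 tray [-0.0215  0.0011  0.1412] w 0.0617 F [ 0.36  0.45 -0.09] J [ 0.3   0.55  1.37 -0.56  1.48  0.49]
x [-0.825  0.    -0.565] y [ 0.  1. -0.] z [ 0.565 -0.    -0.825]
```

View pics/c4.png

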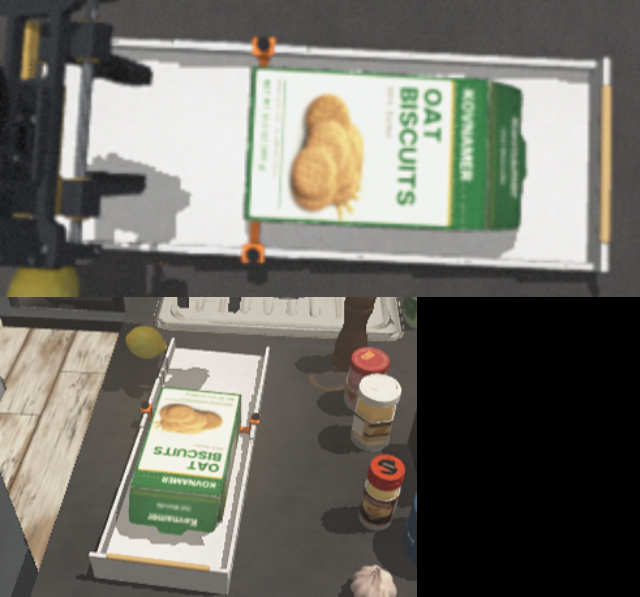

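The carton lies on its back across the bar, with its foot near the bar (crop 250,140), its ridge at crop (525,170), and a gap to the end wall. Now to measure it and push it on.

```bash
python3 - <<'E'
from h import *
c=dict(np.load('pics/t4.npz'));f=280/640
for n,p,z in(('footA',(256,68),.074),('footB',(246,220),.074),('ridge',(525,170),.037),('ridge',(524,100),.037),('tips',(150,75),.16),('tips',(145,183),.16)):print(n,tray(onz(c,180+p[0]*f,215+p[1]*f,z)))
E
```

```text
footA [0.0375 0.0602 0.074 ]
footB [ 0.036  -0.0582  0.074 ]
ridge [ 0.2583 -0.0076  0.037 ]
ridge [0.2562 0.0493 0.037 ]
tips [-0.0346  0.0407  0.16  ]
tips [-0.0332 -0.0355  0.16  ]
```

Request:
servo_tool --rows '[{"tx": 8.5, "ty": 0, "tz": 12.4, "wx": 0, "wy": 0, "wz": 0}, {"tx": 8.5, "ty": 0, "tz": 12.4, "wx": 0, "wy": 0, "wz": 0}, {"tx": 8.5, "ty": 0, "tz": 12.4, "wx": 0, "wy": 0, "wz": 0}, {"tx": 8.5, "ty": 0, "tz": 12.4, "wx": 0, "wy": 0, "wz": 0}, {"tx": 8.5, "ty": 0, "tz": 12.4, "wx": 0, "wy": 0, "wz": 0}, {"tx": 8.5, "ty": 0, "tz": 12.4, "wx": 0, "wy": 0, "wz": 0}, {"tx": 8.5, "ty": 0, "tz": 12.4, "wx": 0, "wy": 0, "wz": 0}, {"tx": 0, "ty": 0, "tz": 0, "wx": 0, "wy": 0, "wz": 0}]'

```text
clock: 15.75
tool_pos: [0.5022, 0.1242, 0.0337]
tool_rot: [0.697, 0.653, -0.217, 0.201]
wrist_force: [0.6, -1.0, -0.4]
width: 0.0616
gripper_force: 0.0
```

Request:
servo_tool --rows '[{"tx": -4.1, "ty": 0, "tz": 2.8, "wx": 0, "wy": 0, "wz": 0}, {"tx": -4.1, "ty": 0, "tz": 2.8, "wx": 0, "wy": 0, "wz": 0}, {"tx": -4.1, "ty": 0, "tz": 2.8, "wx": 0, "wy": 0, "wz": 0}, {"tx": -4.1, "ty": 0, "tz": 2.8, "wx": 0, "wy": 0, "wz": 0}, {"tx": -4.1, "ty": 0, "tz": 2.8, "wx": 0, "wy": 0, "wz": 0}, {"tx": -4.1, "ty": 0, "tz": 2.8, "wx": 0, "wy": 0, "wz": 0}, {"tx": -4.1, "ty": 0, "tz": 2.8, "wx": 0, "wy": 0, "wz": 0}, {"tx": -4.1, "ty": 0, "tz": 2.8, "wx": 0, "wy": 0, "wz": 0}, {"tx": -4.1, "ty": 0, "tz": 2.8, "wx": 0, "wy": 0, "wz": 0}, {"tx": -2, "ty": 0, "tz": 1.37, "wx": 0, "wy": 0, "wz": 0}, {"tx": -2, "ty": 0, "tz": 1.37, "wx": 0, "wy": 0, "wz": 0}, {"tx": -2, "ty": 0, "tz": 1.37, "wx": 0, "wy": 0, "wz": 0}]'

```text
clock: 16.75
tool_pos: [0.5, 0.0727, 0.036]
tool_rot: [0.697, 0.653, -0.216, 0.202]
wrist_force: [-0.8, 0.1, -0.5]
width: 0.0615
gripper_force: 0.0
```

Request:
servo_tool --rows '[{"tx": -2, "ty": 0, "tz": 1.37, "wx": 0, "wy": 0, "wz": 0}, {"tx": -2, "ty": 0, "tz": 1.37, "wx": 0, "wy": 0, "wz": 0}, {"tx": -2, "ty": 0, "tz": 1.37, "wx": 0, "wy": 0, "wz": 0}, {"tx": -2, "ty": 0, "tz": 1.37, "wx": 0, "wy": 0, "wz": 0}, {"tx": -2, "ty": 0, "tz": 1.37, "wx": 0, "wy": 0, "wz": 0}, {"tx": -2, "ty": 0, "tz": 1.37, "wx": 0, "wy": 0, "wz": 0}, {"tx": -2, "ty": 0, "tz": 1.37, "wx": 0, "wy": 0, "wz": 0}, {"tx": -2, "ty": 0, "tz": 1.37, "wx": 0, "wy": 0, "wz": 0}, {"tx": -2, "ty": 0, "tz": 1.37, "wx": 0, "wy": 0, "wz": 0}, {"tx": -2, "ty": 0, "tz": 1.37, "wx": 0, "wy": 0, "wz": 0}]'

```text
clock: 17.58
tool_pos: [0.4983, 0.0485, 0.0358]
tool_rot: [0.697, 0.653, -0.216, 0.202]
wrist_force: [0.1, 0.8, -1.7]
width: 0.0616
gripper_force: 0.9
```

```bash
python3 -c "from h import *;st()"
```

```text
t 17.58 tray [0.0543 0.001  0.0358] w 0.0616 F [-0.83  0.09 -1.71] J [ 0.17  0.64  1.58 -0.64  1.16  0.57]
x [-0.825 -0.    -0.564] y [-0.  1. -0.] z [ 0.564  0.    -0.825]
```

Request:
servo_tool --rows '[{"tx": -2, "ty": 0, "tz": 1.37, "wx": 0, "wy": 0, "wz": 0}, {"tx": -2, "ty": 0, "tz": 1.37, "wx": 0, "wy": 0, "wz": 0}, {"tx": -2, "ty": 0, "tz": 1.37, "wx": 0, "wy": 0, "wz": 0}, {"tx": -2, "ty": 0, "tz": 1.37, "wx": 0, "wy": 0, "wz": 0}, {"tx": -2, "ty": 0, "tz": 1.37, "wx": 0, "wy": 0, "wz": 0}, {"tx": -2, "ty": 0, "tz": 1.37, "wx": 0, "wy": 0, "wz": 0}, {"tx": -2, "ty": 0, "tz": 1.37, "wx": 0, "wy": 0, "wz": 0}, {"tx": -2, "ty": 0, "tz": 1.37, "wx": 0, "wy": 0, "wz": 0}, {"tx": -2, "ty": 0, "tz": 1.37, "wx": 0, "wy": 0, "wz": 0}, {"tx": -2, "ty": 0, "tz": 1.37, "wx": 0, "wy": 0, "wz": 0}]'

```text
clock: 18.42
tool_pos: [0.4968, 0.0243, 0.036]
tool_rot: [0.697, 0.653, -0.216, 0.202]
wrist_force: [0.9, 2.6, -0.3]
width: 0.0615
gripper_force: 1.3
```

Request:
servo_tool --rows '[{"tx": -1.6, "ty": 0, "tz": 1.1, "wx": 0, "wy": 0, "wz": 0}, {"tx": -1.6, "ty": 0, "tz": 1.1, "wx": 0, "wy": 0, "wz": 0}, {"tx": -1.6, "ty": 0, "tz": 1.1, "wx": 0, "wy": 0, "wz": 0}, {"tx": -1.6, "ty": 0, "tz": 1.1, "wx": 0, "wy": 0, "wz": 0}]'

```text
clock: 18.75
tool_pos: [0.4963, 0.0166, 0.036]
tool_rot: [0.697, 0.653, -0.216, 0.202]
wrist_force: [-0.1, 2.8, 0.8]
width: 0.0617
gripper_force: 1.4
```

```bash
python3 - <<'E'
from h import *
st();c=save('top','t5');s=save('scene','s5')
cv2.imwrite('pics/c5.png',np.vstack([cv2.resize(c['img'][215:345,180:460,::-1],(640,297)),cv2.copyMakeBorder(cv2.resize(s['img'][130:360,140:460,::-1],(417,300)),0,0,0,223,0)]))
E
```

```text
t 18.75 tray [0.0863 0.0011 0.036 ] w 0.0617 F [-2.79 -0.25  0.76] J [ 0.11  0.62  1.62 -0.67  1.12  0.54]
x [-0.825 -0.    -0.565] y [-0.  1.  0.] z [ 0.565  0.    -0.825]
```

View pics/c5.png

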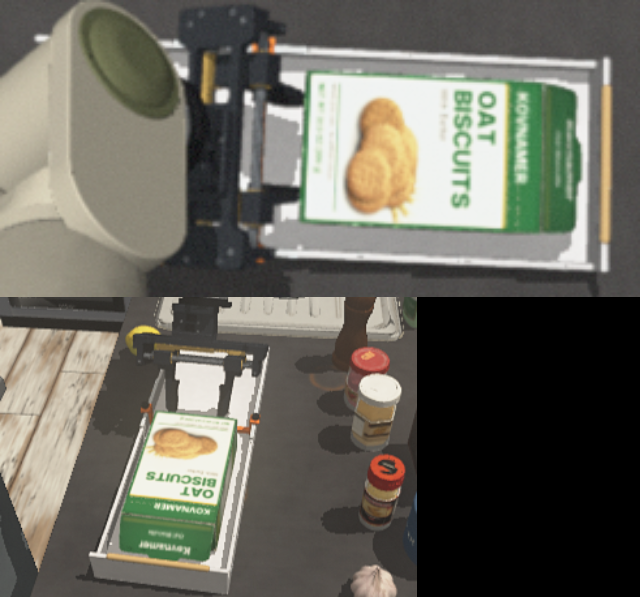

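The carton lies flat past the bar, square, with its ridge about 10–15 mm short of the end wall. Final gentle push.

Request:
servo_tool --rows '[{"tx": -1.2, "ty": 0, "tz": 0.82, "wx": 0, "wy": 0, "wz": 0}, {"tx": -1.2, "ty": 0, "tz": 0.82, "wx": 0, "wy": 0, "wz": 0}, {"tx": -1.2, "ty": 0, "tz": 0.82, "wx": 0, "wy": 0, "wz": 0}, {"tx": -1.2, "ty": 0, "tz": 0.82, "wx": 0, "wy": 0, "wz": 0}, {"tx": -1.2, "ty": 0, "tz": 0.82, "wx": 0, "wy": 0, "wz": 0}, {"tx": -1.2, "ty": 0, "tz": 0.82, "wx": 0, "wy": 0, "wz": 0}]'

```text
clock: 19.35
tool_pos: [0.4958, 0.0079, 0.0359]
tool_rot: [0.697, 0.653, -0.216, 0.202]
wrist_force: [0.2, 2.3, 0.8]
width: 0.0617
gripper_force: 1.4
```

Request:
servo_tool --rows '[{"tx": -0.8, "ty": 0, "tz": 0.56, "wx": 0, "wy": 0, "wz": 0}, {"tx": -0.8, "ty": 0, "tz": 0.56, "wx": 0, "wy": 0, "wz": 0}]'

```text
clock: 19.52
tool_pos: [0.4956, 0.006, 0.0359]
tool_rot: [0.697, 0.653, -0.216, 0.202]
wrist_force: [0.6, 2.6, -0.2]
width: 0.0616
gripper_force: 1.4
```

Request:
servo_tool --rows '[{"tx": -0.8, "ty": 0, "tz": 0.56, "wx": 0, "wy": 0, "wz": 0}, {"tx": -0.8, "ty": 0, "tz": 0.56, "wx": 0, "wy": 0, "wz": 0}]'

```text
clock: 19.68
tool_pos: [0.4956, 0.0045, 0.0358]
tool_rot: [0.697, 0.653, -0.215, 0.202]
wrist_force: [-0.7, 10.4, 2.2]
width: 0.0616
gripper_force: 5.5
```

```bash
python3 -c "from h import *;st()"
```

```text
t 19.68 tray [0.0984 0.0012 0.0358] w 0.0616 F [-10.33  -1.37   2.21] J [ 0.09  0.62  1.64 -0.68  1.1   0.53]
x [-0.826 -0.    -0.564] y [-0.     1.     0.001] z [ 0.564  0.001 -0.826]
```

Contact with the wall at 10 N, with TCP at 0.098 as predicted. Retreating: straight back, then up.

Request:
servo_tool --rows '[{"tx": 0.4, "ty": 0, "tz": -0.28, "wx": 0, "wy": 0, "wz": 0}, {"tx": 0.8, "ty": 0, "tz": -0.56, "wx": 0, "wy": 0, "wz": 0}, {"tx": 1.6, "ty": 0, "tz": -1.1, "wx": 0, "wy": 0, "wz": 0}, {"tx": 5, "ty": 0, "tz": -3.4, "wx": 0, "wy": 0, "wz": 0}, {"tx": 8, "ty": 0, "tz": -5.5, "wx": 0, "wy": 0, "wz": 0}, {"tx": 10, "ty": 0, "tz": -6.8, "wx": 0, "wy": 0, "wz": 0}, {"tx": 12, "ty": 0, "tz": -8.2, "wx": 0, "wy": 0, "wz": 0}, {"tx": 12, "ty": 0, "tz": -8.2, "wx": 0, "wy": 0, "wz": 0}, {"tx": 12, "ty": 0, "tz": -8.2, "wx": 0, "wy": 0, "wz": 0}, {"tx": 12, "ty": 0, "tz": -8.2, "wx": 0, "wy": 0, "wz": 0}]'

```text
clock: 20.52
tool_pos: [0.5012, 0.0952, 0.0358]
tool_rot: [0.697, 0.653, -0.216, 0.202]
wrist_force: [0.6, -0.6, -0.2]
width: 0.0618
gripper_force: 0.0
```

Request:
servo_tool --rows '[{"tx": -11, "ty": 0, "tz": -16.5, "wx": 0, "wy": 0, "wz": 0}, {"tx": -11, "ty": 0, "tz": -16.5, "wx": 0, "wy": 0, "wz": 0}, {"tx": -11, "ty": 0, "tz": -16.5, "wx": 0, "wy": 0, "wz": 0}, {"tx": -11, "ty": 0, "tz": -16.5, "wx": 0, "wy": 0, "wz": 0}, {"tx": -11, "ty": 0, "tz": -16.5, "wx": 0, "wy": 0, "wz": 0}, {"tx": -11, "ty": 0, "tz": -16.5, "wx": 0, "wy": 0, "wz": 0}, {"tx": 0, "ty": 0, "tz": 0, "wx": 0, "wy": 0, "wz": 0}, {"tx": 0, "ty": 0, "tz": 0, "wx": 0, "wy": 0, "wz": 0}, {"tx": 0, "ty": 0, "tz": 0, "wx": 0, "wy": 0, "wz": 0}]'

```text
clock: 21.27
tool_pos: [0.501, 0.0953, 0.1539]
tool_rot: [0.697, 0.654, -0.216, 0.202]
wrist_force: [-0.0, -0.9, -0.4]
width: 0.062
gripper_force: 0.0
```

```bash
python3 - <<'E'
from h import *
st();c=save('top','t6');s=save('scene','s6')
cv2.imwrite('pics/c6.png',np.vstack([cv2.resize(c['img'][215:345,180:460,::-1],(640,297)),cv2.copyMakeBorder(cv2.resize(s['img'][130:360,140:460,::-1],(417,300)),0,0,0,223,0)]))
E
```

```text
t 21.27 tray [0.0075 0.0006 0.1539] w 0.062 F [ 0.89  0.01 -0.41] J [ 0.25  0.51  1.4  -0.57  1.46  0.45]
x [-0.825 -0.002 -0.565] y [-0.001  1.    -0.001] z [ 0.565 -0.001 -0.825]
```

View pics/c6.png

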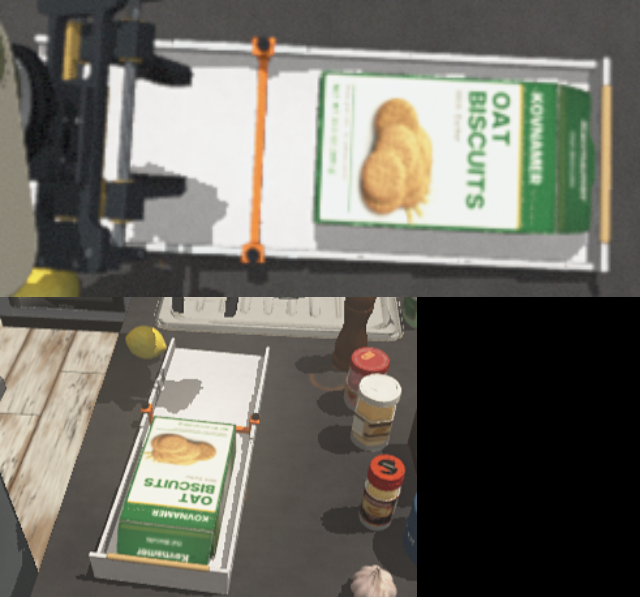

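The carton lies flat beyond the bar with its top at the end wall (crop 595,150). A quick check of the foot position, then I'll hand in.

```bash
python3 - <<'E'
from h import *
c=dict(np.load('pics/t6.npz'));f=280/640
x=[tray(onz(c,180+p[0]*f,215+p[1]*f,.068))[0] for p in((322,70),(315,223))];print(x)
if abs(np.mean(x)-.086)<.005: print(env.finish_job())
E
```

```text
[np.float64(0.0895), np.float64(0.0894)]
the job is handed in; nothing more can be done
None
```

The job is handed in. The carton was pushed upright to the bar and tipped over it, then pushed on until it lay flat with its top against the end wall. The push force read about 10 N at the wall. In the last pictures the other things I could see had not moved. The robot clock read about 21 s.

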